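Hold the chest lid at its balance point for fitting a stay

TASK

I am about to screw a stay onto the lid of the small wooden tool chest. First slide the wide, flat screw tin along the bench, without lifting or tipping it, into the middle of the four tape corners; then take the shut lid by its steel bar and swing it up to its balance point, a little short of upright, where it would fall neither way. Keep hold of the bar and finish while holding the lid still there, without ever letting it go over backwards, and leave the other things on the bench where they are.

Things in the scene. Friction and masses are not known exactly. Their poses are not given: they have to be found in the camera images.
- tin_center (a point): centre (half-way up) of the wide flat tin of screws: bare-metal round tin, 96 mm diameter, 40 mm high, about 0.3 kg, lying flat and loose on the left of the bench, too wide to grasp. A narrower, taller metal tin (60 mm diameter, 55 mm high) also stands there and is not wanted; the two may swap places.
- mark_center (a point): centre, on the bench surface, of the target spot between the chest and the tins: four flat L-shaped corners of cream masking tape (0.8 mm, no obstacle) framing a 116 mm square; z up.
- chest_hinge (a point): middle of the lid's hinge axis, on the far top rim of the wooden chest, 90 mm above the bench and 70 mm behind the chest's middle. The chest is fixed to the bench, 140 mm deep (x), 220 mm wide (y), 90 mm high, and may be turned up to 17 degrees. x axis: level, from the chest's front to its back; y: along the hinge; z up.
- lid_bar (a point): middle of the lid's bar handle: round steel bar 12 mm thick, 110 mm long, parallel to the hinge, held by two 12 mm arms out beyond the lid's front edge, with a clear 44 mm gap between bar and lid edge or chest wall. Shut, it is 96 mm above the bench, 190 mm in front of the hinge. The bar can turn between gripper pads, so the gripper may keep pointing down. Axes turn with the lid.
- lid (a joint): opening angle, rad: 0 shut (the start), growing as the bar goes up and back, stop at 2.0. The 0.45 kg lid swings freely: it balances at 1.36 (78 degrees; two cleats on its outer face make this less than 90), below it falls shut, above it falls open. From the hinge, the bar at angle a is at -190*cos(a) + 6*sin(a) mm along the hinge's x and 190*sin(a) + 6*cos(a) mm up.

How it is judged:
By the outcome, as a careful person would: the job done as asked, in the order asked, and still so for the second after the job is handed in, while the arm keeps its last pose, push and grip.
It also fails if it takes over 67 s, if anything falls off the work surface, if the arm or the gripper's body presses on something with over 40 N, if the wrist force passes 120 N, or if a joint passes its speed limit or range.

ROBOT

A 7-joint arm with a two-finger parallel gripper is mounted at the origin on the work surface. World frame = base frame: x ahead of the robot, y to its left, z up, the work surface at z = 0. Lengths are in m, angles in degrees, forces in N, time in s.
With the tool pointing down it reaches from about 0.4 to 0.9 m from the base axis. Payload 5.5 kg.
Tool frame: the origin (TCP) lies midway between the tips of the shut fingers; the grasp point (between the pads) lies 19 mm behind it; z points along the fingers, x is the direction in which the jaws open and shut, and the axes are right-handed (so a half turn about z gives the same grasp; the last joint's range is limited). The gripper opens to 92 mm and grips with 3 to 60 N. Pads are 19 mm wide; open, the fingers measure 130 mm over their backs; the gripper's body (75 mm by 190 mm) begins 47 mm behind the grasp point.
Start: joints at [84.465, 28.699, -24.465, 88.831, 12.651, 65.22, -12.049], TCP at [0.229, -0.608, 0.227] pointing down, gripper open.
Joint ranges: [-164.97, 164.97], [-17.58, 116.51], [-87.97, 89.64], [11.32, 138.91], [-80.73, 260.73], [10.89, 115.49], [-147.41, 147.41]. Speed limits (degrees/s): [147.25, 147.25, 180, 180, 180, 180, 180].

INTERFACE

Orientations are given as a 3x3 rotation matrix whose columns are the frame's x, y, z axes.
In Python, from workcell import bot gives the robot as it stands.
- The arm moves only by the shell command python3 -m creep 'ROWS'. ROWS is JSON, a list of rows, each a list of 7 numbers: the opening, from 0 (shut) to 1 (fully open), then the shift along the tool's x, y, z in mm, then the turn, a rotation vector about the tool's x, y, z in rad. A call has 1 to 10 rows; each row is the pose to reach, as a shift and turn from the pose commanded when the call began, along the tool's axes at that moment; what a row does not reach only later rows make up. A row lasts 1/8 s, in which the tool goes at most 62.5 mm and 10.7 degrees, less where a joint would pass 70% of its speed; a pose out of reach is approached as far as the arm can. A call with a gripper value outside its range is refused whole. The fingers move at their own pace and stop on an object; the grip force is fixed at half the most. Time passes only in rows, so rows that repeat a pose let the fingers close. It gives the time, the measured TCP pose, the force and the opening at its end, in the units of the state.
- bot.sense(): the state, without advancing time (a new reading comes with each control period).
- bot.capture(name): name is "scene" or "top" or "wrist"; returns a dict with "pixels" (400x640x3 uint8, red, green, blue), "z_map" (400x640 float32, m along the optical axis (not along the pixel's ray), 0 where there is no reading), "fx", "fy", "cx", "cy" (pixels), "R" (3x3) and "t" (3): a world point X has camera coordinates R X + t. Camera axes: x right, y down, z forward; pixel columns grow to the right and rows downward; lengths in m; the calibration is good to about 2 mm. A picture is of the moment at which its call begins.
- bot.hand_in(): hands the job in, once; it reports no verdict.
The state is a dict: "clock": time; "joint_pos": joint angles; "qvel": joint speeds; "joint_efforts": joint torques, N m; "tool_pos": TCP position; "tool_rot": TCP orientation; "ft_force": force on the tool from outside, world axes, zero at the start; "ft_torque": the same for the moment, N m; "gripper_width": opening from 0.0 (shut) to 1.0 (fully open).
Only numpy, scipy, OpenCV 4.12 (cv2) and the standard library are available. Lean on these libraries where they do the work, as an engineer would, in place of code of your own. Each camera call takes 0.05 s, during which the arm holds its last target. There are 200 camera calls.

## Working session

There is one attempt and no reset: what is moved stays moved. The work goes in short steps, Python scripts to look and compute and a shell command to move; the robot and the scene stay as the last step left them, time stands still between calls to the robot, and variables do not carry over. Pictures are saved under pics/ and viewed, about 8 in all and at most 12, crops included, and the job is handed in when it is done.

```bash
mkdir -p pics
python3 - <<'E'
from workcell import bot
import cv2,numpy as np,pickle
s=bot.sense();print(s['clock'],s['tool_pos'],s['tool_rot'],s['ft_force'])
for n in("scene","top"):
    c=bot.capture(n);pickle.dump(c,open(n+'.pkl','wb'));cv2.imwrite(f'pics/{n}0.png',c['pixels'][:,:,::-1]);print(n,c['R'],c['t'],c['fx'],c['cx'])
E
```

```text
0.0 [ 0.22855012 -0.60774615  0.22564829] [[ 3.52109170e-01 -9.35958719e-01 -6.39908930e-04]
 [-9.35956864e-01 -3.52109746e-01  1.86396744e-03]
 [-1.96991474e-03 -5.73928707e-05 -9.99998058e-01]] [ 0.64955094 -0.00631671  0.11162813]
scene [[ 0.64988952  0.7599886   0.00780607]
 [ 0.65239132 -0.55255185 -0.51872152]
 [-0.38990919  0.34220429 -0.85490763]] [-0.40540896 -0.24027798  1.29825906] 411.1327913668052 319.49076060620877
top [[-5.10941906e-04 -9.99999813e-01 -3.37261611e-04]
 [-9.72440133e-01  5.75493743e-04 -2.33152003e-01]
 [ 2.33152153e-01  2.08839597e-04 -9.72440245e-01]] [0.08000402 0.53369301 0.93767462] 513.4821258553994 314.51472094242433
```

View pics/top0.png

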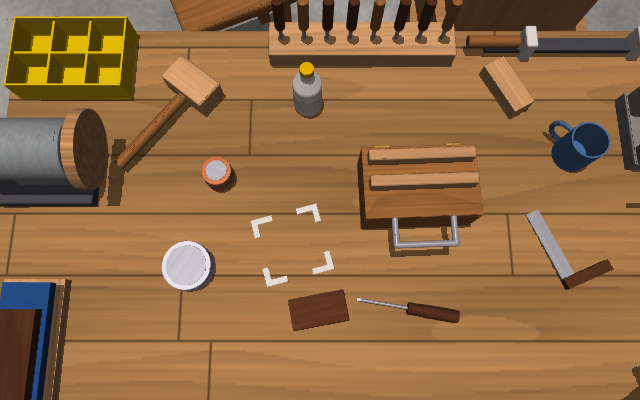

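View pics/scene0.png

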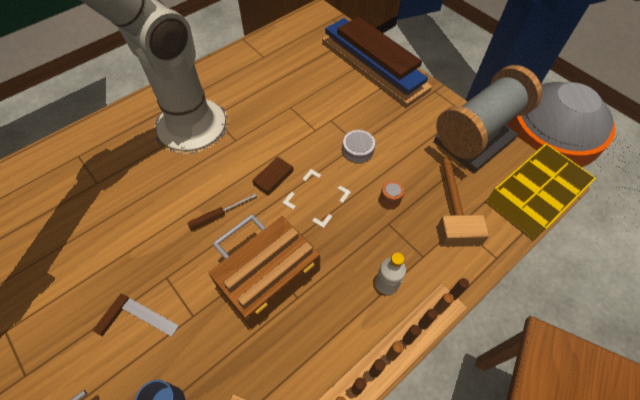

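The top view shows the wide tin at (187,265), the narrow orange tin at (217,171) and the tape square around (292,245). The chest is at about (420,190) with its bar at (427,242). A wood block at (318,310) and a screwdriver at (410,308) lie nearby. The scene view agrees.

```bash
cat > h.py <<'E'
import numpy as np,cv2
def ray(c,uv,z):
    uv=np.atleast_2d(uv).astype(float)
    d=np.c_[(uv[:,0]-c['cx'])/c['fx'],(uv[:,1]-c['cy'])/c['fy'],np.ones(len(uv))]@c['R']
    o=-c['R'].T@c['t']
    return o+d*((z-o[2])/d[:,2])[:,None]
def pts(c,m):
    v,u=np.nonzero(m&(c['z_map']>0));Z=c['z_map'][v,u]
    P=np.c_[(u-c['cx'])/c['fx']*Z,(v-c['cy'])/c['fy']*Z,Z]
    return (P-c['t'])@c['R']
def light(c,roi,s=60,v=130):
    h=cv2.cvtColor(c['pixels'],cv2.COLOR_RGB2HSV);m=(h[:,:,1]<s)&(h[:,:,2]>v)
    k=np.zeros_like(m);k[roi[2]:roi[3],roi[0]:roi[1]]=1
    return m&k
E
python3 - <<'E'
import pickle;from h import *
c=pickle.load(open('top.pkl','rb'))
m=light(c,(245,345,195,295));v,u=np.nonzero(m);P=ray(c,np.c_[u,v],0)
r=cv2.minAreaRect((P[:,:2]*1000).astype(np.float32));print('mark',r,len(P))
m=light(c,(155,222,232,300));P=pts(c,m);print('tin z',np.percentile(P[:,2],[5,50,95]))
cs,_=cv2.findContours(m.astype(np.uint8),0,1);k=max(cs,key=cv2.contourArea)[:,0];Q=ray(c,k,.04)
print('tin',cv2.minEnclosingCircle((Q[:,:2]*1000).astype(np.float32)),cv2.fitEllipse(k))
m=np.zeros((400,640),bool);m[110:290,150:500]=1;P=pts(c,m)
t=P[(P[:,2]>.032)&(P[:,2]<.048)&(P[:,1]>0.1)];print('tin top depth',np.median(t,0),t.min(0),t.max(0))
t=P[(P[:,2]>.045)&(P[:,1]>0.07)];print('narrow',t.min(0),t.max(0),len(t))
m=light(c,(385,470,210,255),50,90);P=pts(c,m);P=P[(P[:,2]>.08)];print('handle',P.min(0),P.max(0))
m=np.zeros((400,640),bool);m[140:222,350:490]=1;P=pts(c,m);P=P[P[:,2]>.085];print('lid',cv2.minAreaRect((P[:,:2]*1000).astype(np.float32)),np.percentile(P[:,2],[5,50,95]))
v,u=np.nonzero(light(c,(385,470,236,255),50,90));
Q=ray(c,np.c_[u,v],.1);print('bar',cv2.minAreaRect((Q[:,:2]*1000).astype(np.float32)))
cv2.imwrite('pics/crop.png',cv2.resize(c['pixels'][110:330,140:500,::-1],None,fx=2.2,fy=2.2,interpolation=cv2.INTER_CUBIC))
E
```

```text
mark ((461.8602600097656, 126.42839050292969), (140.07815551757812, 140.57069396972656), 15.296232223510742) 795
tin z [0.03789665 0.0409096  0.04386757]
tin ((415.4884033203125, 329.7701416015625), 47.58525466918945) ((185.6796417236328, 265.0048828125), (46.56702423095703, 49.55876159667969), 43.31281661987305)
tin top depth [0.42081416 0.33231876 0.04062341] [0.36870496 0.10162738 0.03207298] [0.74126951 0.42190526 0.04767305]
narrow [0.38563247 0.24722827 0.04501442] [0.71102434 0.40650643 0.06040439] 731
handle [ 0.44055415 -0.18533236  0.09528743] [ 0.50093576 -0.0636971   0.10634376]
lid ((565.9597778320312, -121.72748565673828), (157.86148071289062, 221.1138916015625), 1.5304869413375854) [0.09927828 0.10371813 0.13365398]
bar ((451.0731506347656, -124.98641967773438), (120.32178497314453, 20.459020614624023), 89.96741485595703)
```

View pics/crop.png

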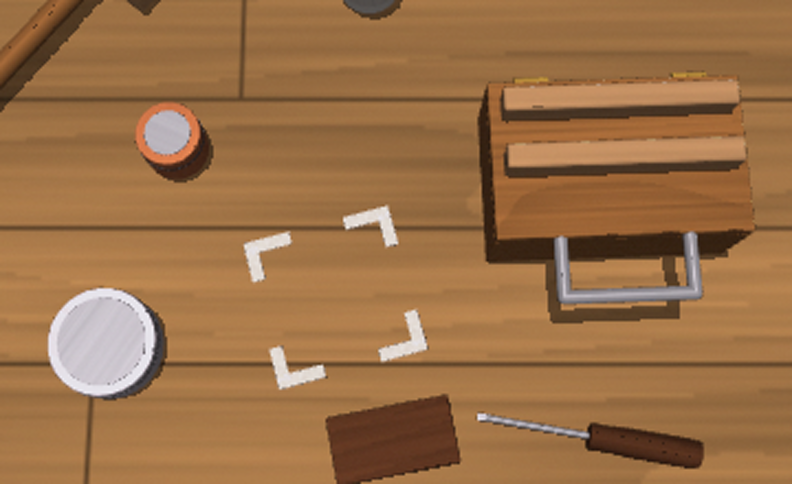

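```bash
cat >> h.py <<'E'
from scipy.spatial.transform import Rotation as Ro
def go(s,p,yaw):
    """tool-axis shift (mm), turn (rad) to TCP p pointing down, tool x at yaw deg"""
    R=np.array(s['tool_rot']);y=np.radians(yaw)
    T=np.array([[np.cos(y),np.sin(y),0],[np.sin(y),-np.cos(y),0],[0,0,-1]])
    print((R.T@(np.array(p)-s['tool_pos'])*1000).round(1),Ro.from_matrix(R.T@T).as_rotvec().round(3))
E
python3 - <<'E'
from workcell import bot
from h import *
s=bot.sense();go(s,(.5,-.1,.23),-30);go(s,(.4,.41,.2),12.4)
E
```

```text
[-379.7 -432.9   -3.5] [-0.001  0.002 -0.687]
[-892.2 -518.8   27.3] [-1.000e-03  1.000e-03 -1.427e+00]
```

```bash
R='[0.65,-379.7,-432.9,-3.5,0,0,-0.687]'; python3 -m creep '[[0.65,-380,-433,-4,0,0.002,-0.687],[0.65,-380,-433,-4,0,0.002,-0.687],[0.65,-380,-433,-4,0,0.002,-0.687],[0.65,-380,-433,-4,0,0.002,-0.687],[0.65,-380,-433,-4,0,0.002,-0.687],[0.65,-380,-433,-4,0,0.002,-0.687],[0.65,-380,-433,-4,0,0.002,-0.687],[0.65,-380,-433,-4,0,0.002,-0.687],[0.65,-380,-433,-4,0,0.002,-0.687],[0.65,-380,-433,-4,0,0.002,-0.687]]'
python3 - <<'E'
from workcell import bot
from h import *
s=bot.sense();print(s['clock'],s['joint_pos']);go(s,(.4,.41,.2),12.4)
E
```

```text
clock: 1.35
tool_pos: [0.5018, -0.0949, 0.2311]
tool_rot: [[0.87, -0.494, 0.003], [-0.494, -0.87, 0.001], [0.002, -0.002, -1.0]]
ft_force: [0.2, -0.8, -0.9]
gripper_width: 0.653
1.35 [ 48.15012961  17.92128344 -47.94334569 107.93056923  15.16882124
  60.57004582 -35.50584466]
[-337.9 -388.8   31.1] [-0.001 -0.003 -0.733]
```

```bash
python3 -m creep '[[0.65,-338,-389,31,0,-0.003,-0.733],[0.65,-338,-389,31,0,-0.003,-0.733],[0.65,-338,-389,31,0,-0.003,-0.733],[0.65,-338,-389,31,0,-0.003,-0.733],[0.65,-338,-389,31,0,-0.003,-0.733],[0.65,-338,-389,31,0,-0.003,-0.733],[0.65,-338,-389,31,0,-0.003,-0.733],[0.65,-338,-389,31,0,-0.003,-0.733],[0.65,-338,-389,31,0,-0.003,-0.733],[0.65,-338,-389,31,0,-0.003,-0.733]]'
python3 - <<'E'
from workcell import bot
from h import *
s=bot.sense();print(s['clock'],s['joint_pos']);go(s,(.4,.41,.012),12.4)
c=bot.capture('wrist');cv2.imwrite('pics/w1.png',c['pixels'][:,:,::-1])
c=bot.capture('top')
m=np.zeros((400,640),bool);m[225:300,155:240]=1;P=pts(c,m);P=P[(P[:,2]>.036)&(P[:,2]<.046)];print('tin',P[:,:2].min(0),P[:,:2].max(0))
E
```

```text
clock: 2.6
tool_pos: [0.4016, 0.4062, 0.1982]
tool_rot: [[0.978, 0.21, -0.003], [0.21, -0.978, -0.002], [-0.003, 0.001, -1.0]]
ft_force: [-0.1, 0.7, -0.6]
gripper_width: 0.648
2.6 [ -6.0544844   31.26684464 -56.16783882 101.23053401  28.724562
  63.39572696 -59.70344407]
[ -0.2  -4.2 186.2] [ 0.001  0.003 -0.005]Traceback (most recent call last):
  File "<stdin>", line 6, in <module>
    return umr_minimum(a, axis, None, out, keepdims, initial, where)
ValueError: zero-size array to reduction operation minimum which has no identity
```

View pics/w1.png

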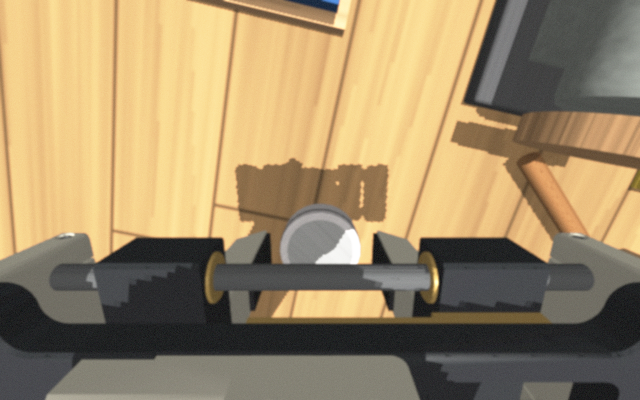

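The wrist view shows the wide tin at (320,245), centred between the fingers, with the space behind it clear to go down.

```bash
python3 -m creep '[[0.65,0,-4,60,0,0.003,-0.005],[0.65,0,-4,120,0,0.003,-0.005],[0.65,0,-4,160,0,0.003,-0.005],[0.65,0,-4,178,0,0.003,-0.005],[0.65,0,-4,186,0,0.003,-0.005],[0.65,0,-4,186,0,0.003,-0.005]]'
python3 -m creep '[[0.65,0,8,0,0,0,0],[0.65,0,16,0,0,0,0],[0.65,0,22,0,0,0,0],[0.65,0,27,0,0,0,0],[0.65,0,32,0,0,0,0],[0.65,0,37,0,0,0,0],[0.65,0,43,0,0,0,0],[0.65,0,50,0,0,0,0],[0.65,0,58,0,0,0,0],[0.65,0,66,0,0,0,0]]'
python3 -m creep '[[0.65,0,9,0,0,0,0],[0.65,0,18,0,0,0,0],[0.65,0,27,0,0,0,0],[0.65,0,36,0,0,0,0],[0.65,0,45,0,0,0,0],[0.65,0,54,0,0,0,0],[0.65,0,63,0,0,0,0],[0.65,0,71,0,0,0,0],[0.65,0,77,0,0,0,0],[0.65,0,80,0,0,0,0]]'
python3 - <<'E'
from workcell import bot
from h import *
s=bot.sense();p=np.array(s['tool_pos']);R=np.array(s['tool_rot']);t=p+R[:,1]*.047;print('tin est',t,'remaining in tool',R.T@(np.array([.462,.126,t[2]])-t)*1000)
c=bot.capture('top');cv2.imwrite('pics/t1.png',c['pixels'][:,:,::-1])
E
```

```text
clock: 3.45
tool_pos: [0.4021, 0.4095, 0.0138]
tool_rot: [[0.977, 0.212, 0.002], [0.212, -0.977, 0.0], [0.002, 0.0, -1.0]]
ft_force: [-0.4, -0.1, -0.4]
gripper_width: 0.653
clock: 4.7
tool_pos: [0.4155, 0.3444, 0.0129]
tool_rot: [[0.977, 0.212, 0.001], [0.212, -0.977, -0.0], [0.001, 0.0, -1.0]]
ft_force: [0.0, 3.3, -0.7]
gripper_width: 0.652
clock: 5.95
tool_pos: [0.4323, 0.2663, 0.013]
tool_rot: [[0.977, 0.212, 0.001], [0.212, -0.977, -0.0], [0.001, 0.001, -1.0]]
ft_force: [0.4, 3.3, -0.2]
gripper_width: 0.65
tin est [0.44230165 0.22035822 0.01299257] remaining in tool [-7.59119351e-01  9.63894067e+01  6.74812624e-02]
```

View pics/t1.png

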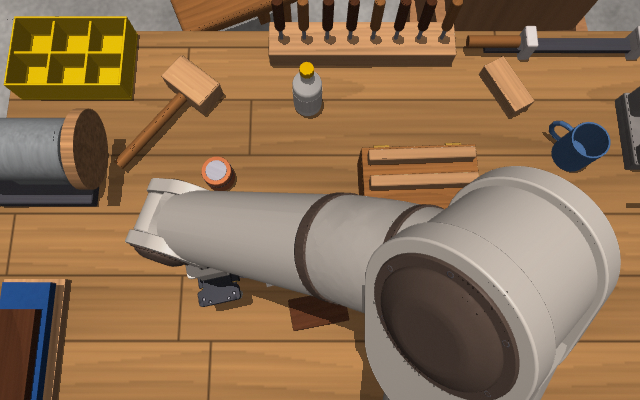

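The top view shows the arm hiding the tin and mark, and nothing else has moved. The push force is a steady 3.3 N. I'll push on to just short of the middle, then look from the scene camera.

```bash
python3 -m creep '[[0.65,0,5,0,0,0,0],[0.65,0,14,0,0,0,0],[0.65,0,23,0,0,0,0],[0.65,0,32,0,0,0,0],[0.65,0,41,0,0,0,0],[0.65,0,50,0,0,0,0],[0.65,0,59,0,0,0,0],[0.65,0,67,0,0,0,0],[0.65,0,74,0,0,0,0],[0.65,0,79,0,0,0,0]]'
python3 -m creep '[[0.65,0,4,0,0,0,0],[0.65,0,7,0,0,0,0],[0.65,0,10,0,0,0,0],[0.65,0,12,0,0,0,0],[0.65,0,12,0,0,0,0]]'
python3 - <<'E'
from workcell import bot
from h import *
s=bot.sense();p=np.array(s['tool_pos']);R=np.array(s['tool_rot']);t=p+R[:,1]*.047;print('tin est',t,'remaining in tool',R.T@(np.array([.462,.126,t[2]])-t)*1000,s['joint_pos'])
c=bot.capture('scene');cv2.imwrite('pics/s1.png',cv2.resize(c['pixels'][80:300,180:500,::-1],None,fx=2,fy=2))
E
```

```text
clock: 7.25
tool_pos: [0.4491, 0.189, 0.013]
tool_rot: [[0.977, 0.212, 0.001], [0.212, -0.977, -0.0], [0.001, 0.001, -1.0]]
ft_force: [-0.3, 2.7, -0.3]
gripper_width: 0.651
clock: 7.88
tool_pos: [0.4516, 0.1774, 0.013]
tool_rot: [[0.977, 0.212, 0.001], [0.212, -0.977, -0.001], [0.001, 0.001, -1.0]]
ft_force: [-0.4, 1.2, 0.1]
gripper_width: 0.651
tin est [0.46155    0.13145209 0.013011  ] remaining in tool [-0.71686615  5.42345902  0.00554563] [ 12.05831195  38.48068884 -45.22235378 119.37055384  43.52477071
  40.02764946 -49.97260296]
```

View pics/s1.png

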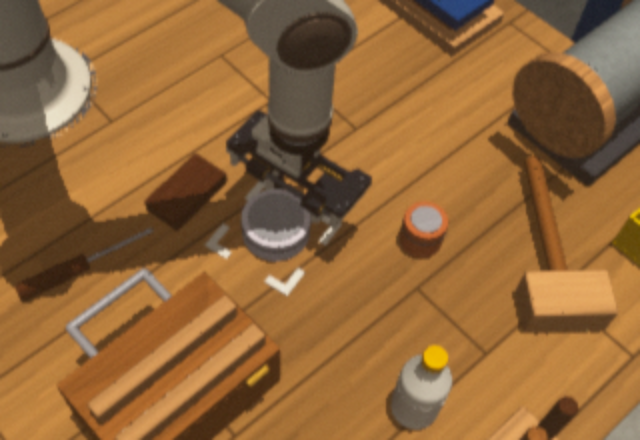

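The scene crop shows the tin in the finger cradle at (278,225), inside the tape corners, and the narrow tin at (425,225) undisturbed. Next I'll measure both from this view.

Run:
```python
from workcell import bot
from h import *
import pickle
c=bot.capture('scene');c0=pickle.load(open('scene.pkl','rb'))
m=np.zeros((400,640),bool);m[160:225,295:345]=1
for n,k,mm in(('now',c,m),('start',c0,None)):
    if mm is None: mm=np.zeros((400,640),bool);mm[120:170,335:385]=1
    P=pts(k,mm);P=P[(P[:,2]>.03)&(P[:,2]<.06)]
    Q=P[np.abs(P[:,2]-np.median(P[:,2]))<.006]
    # circle fit to far (high x) rim half with radius 48 via enclosing extents
    print(n,len(Q),np.median(P[:,2]),Q.min(0),Q.max(0),(Q.max(0)+Q.min(0))/2,cv2.minEnclosingCircle((Q[:,:2]*1000).astype(np.float32)))
h=light(c0,(275,360,162,230),70,150);v,u=np.nonzero(h);P=ray(c0,np.c_[u,v],0)
print('mark scene',cv2.minAreaRect((P[:,:2]*1000).astype(np.float32)))
```

```text
now 822 0.039964142880686636 [0.40768353 0.08322778 0.03400127] [0.50958928 0.18387921 0.04570974] [0.4586364 0.1335535 0.0398555] ((462.5142517089844, 140.1928253173828), 57.25787353515625)
start 666 0.03993742554961782 [0.37008452 0.28022976 0.03413625] [0.46433521 0.37711858 0.04551124] [0.41720986 0.32867417 0.03982375] ((417.84283447265625, 329.1544189453125), 49.62187576293945)
mark scene ((461.55975341796875, 127.76268005371094), (139.30162048339844, 140.14634704589844), 15.063809394836426)
```

```bash
python3 -m creep '[[0.65,0,2,0,0,0,0],[0.65,0,4,0,0,0,0],[0.65,0,5,0,0,0,0],[0.65,0,5,0,0,0,0],[0.65,0,5,0,0,0,0]]'
python3 -m creep '[[0.65,0,-8,0,0,0,0],[0.65,0,-35,0,0,0,0],[0.65,0,-60,-20,0,0,0],[0.65,0,-60,-80,0,0,0],[0.65,0,-60,-140,0,0,0],[0.65,0,-60,-200,0,0,0],[0.65,0,-60,-210,0,0,0]]'
python3 - <<'E'
from workcell import bot
from h import *
c=bot.capture('scene')
m=np.zeros((400,640),bool);m[160:225,285:345]=1
P=pts(c,m);Q=P[(P[:,2]>.034)&(P[:,2]<.046)]
print(len(Q),(Q.max(0)+Q.min(0))/2,Q.max(0)-Q.min(0))
s=bot.sense();print(s['joint_pos'],s['tool_pos']);go(s,(.5,-.1,.25),90);go(s,(.5,-.1,.25),-90)
E
```

```text
clock: 8.6
tool_pos: [0.4526, 0.1727, 0.013]
tool_rot: [[0.977, 0.212, 0.001], [0.212, -0.977, -0.001], [0.001, 0.001, -1.0]]
ft_force: [-0.6, 1.3, -0.6]
gripper_width: 0.652
clock: 9.48
tool_pos: [0.4414, 0.2334, 0.227]
tool_rot: [[0.977, 0.213, 0.008], [0.213, -0.977, 0.001], [0.008, 0.001, -1.0]]
ft_force: [1.1, -0.9, -1.2]
gripper_width: 0.651
827 [0.4627721  0.12620888 0.03997562] [0.09661819 0.0958441  0.01194203]
[ 20.99005702  21.805612   -62.91188591 109.71223569  22.36842368
  61.56677157 -38.8819924 ] [0.44105356 0.23261885 0.22606049]
[-12.9 337.6 -23.6] [ 0.005 -0.005 -1.357]
[-12.9 337.6 -23.6] [-0.005 -0.006  1.785]
```

The tin is at (0.463, 0.126) against the mark at (0.462, 0.127), so it's centred to about 1 mm. Next is the lid bar.

Run:
```python
import pickle;from h import *
from workcell import bot
for n,roi in(('top',(403,452,236,256)),('scene',(210,265,212,250))):
    c=pickle.load(open(n+'.pkl','rb'))
    m=light(c,roi,50,90);P=pts(c,m)
    v,u=np.nonzero(m&(c['z_map']>0));k=(P[:,2]>.085)&(P[:,2]<.112)
    P=P[k];print(n,len(P),P.mean(0),np.median(P[:,2]),'ext',P.min(0),P.max(0))
    if n=='top':
        Q=ray(c,np.c_[u,v][k],.098);vx,vy,x0,y0=cv2.fitLine((Q[:,:2]*1000).astype(np.float32),cv2.DIST_HUBER,0,.01,.01).ravel()
        print('bar line',vx,vy,x0,y0,'yaw',np.degrees(np.arctan(-vx/vy)))
        H=light(c,(380,475,210,256),50,90);Hp=pts(c,H);Hp=Hp[(Hp[:,2]>.085)];print('bar y range',Hp[:,1].min(),Hp[:,1].max())
        m=np.zeros((400,640),bool);m[130:222,350:490]=1;A=pts(c,m)
        for lo,hi in((.12,.14),(.094,.112)):
            B=A[(A[:,2]>lo)&(A[:,2]<hi)];print(lo,cv2.minAreaRect((B[:,:2]*1000).astype(np.float32)),B.min(0),B.max(0))
s=bot.sense();go(s,(.45,-.125,.2),2.5)
```

```text
top 288 [ 0.44705829 -0.12723466  0.10157467] 0.1016659768122672 ext [ 0.44055415 -0.17168517  0.09537573] [ 0.4542844  -0.08204153  0.10634376]
bar line 0.036087975 -0.99934864 447.6728 -127.84684 yaw 2.0681376
bar y range -0.18533235824524036 -0.06369710160004735
0.12 ((587.206787109375, -120.717041015625), (73.60824584960938, 200.0023956298828), 2.0927252769470215) [ 0.54775845 -0.22184633  0.12000665] [ 0.62637275 -0.01986796  0.13986121]
0.094 ((564.6498413085938, -121.88170623779297), (156.37527465820312, 220.52783203125), 2.1162784099578857) [ 0.48844502 -0.23310391  0.09404297] [ 0.64504495 -0.00954948  0.11195586]
scene 247 [ 0.45703205 -0.11973458  0.10088555] 0.10090756633137009 ext [ 0.44346804 -0.18452579  0.09592888] [ 0.49435898 -0.06570736  0.10532798]
[-67.4 351.3  26.1] [ 0.001 -0.007  0.17 ]
```

```bash
python3 -m creep '[[0.4,-70,350,26,0,-0.007,0.175],[0.4,-70,350,26,0,-0.007,0.175],[0.4,-70,350,26,0,-0.007,0.175],[0.4,-70,350,26,0,-0.007,0.175],[0.4,-70,350,26,0,-0.007,0.175],[0.4,-70,350,26,0,-0.007,0.175],[0.4,-70,350,26,0,-0.007,0.175],[0.4,-70,350,26,0,-0.007,0.175],[0.4,-70,350,26,0,-0.007,0.175]]'
python3 - <<'E'
from workcell import bot
from h import *
s=bot.sense();print(s['joint_pos']);go(s,(.447,-.125,.081),2.1)
c=bot.capture('wrist');cv2.imwrite('pics/w2.png',c['pixels'][:,:,::-1])
E
```

```text
clock: 10.65
tool_pos: [0.4454, -0.1235, 0.1968]
tool_rot: [[0.999, 0.042, -0.006], [0.042, -0.999, -0.001], [-0.006, 0.0, -1.0]]
ft_force: [0.7, -0.5, 0.4]
gripper_width: 0.401
[ 61.62909786  17.84378507 -57.1849065  115.63764437  18.14754156
  56.19502696  -2.28046411]
[  2.2   1.5 115.8] [0.    0.006 0.005]
```

View pics/w2.png

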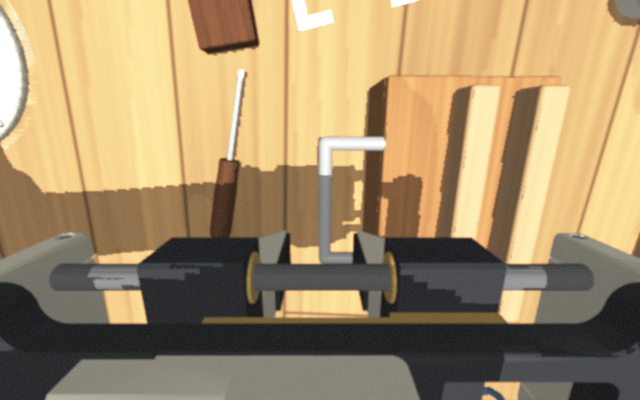

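The wrist view shows the bar as a vertical line at column 325, midway between the fingers (275 and 370), with the right finger over the gap to the lid. I'll go down and close.

```bash
python3 -m creep '[[0.4,2,1.5,40,0,0.006,0.005],[0.4,2,1.5,80,0,0.006,0.005],[0.4,2,1.5,105,0,0.006,0.005],[0.4,2,1.5,115,0,0.006,0.005],[0.4,2,1.5,115,0,0.006,0.005]]'
python3 - <<'E'
from workcell import bot
from h import *
s=bot.sense();print(s['ft_force'],s['tool_pos'])
c=bot.capture('scene');cv2.imwrite('pics/s2.png',cv2.resize(c['pixels'][150:350,140:390,::-1],None,fx=3,fy=3))
E
```

```text
clock: 11.32
tool_pos: [0.4471, -0.126, 0.0822]
tool_rot: [[0.999, 0.036, 0.0], [0.036, -0.999, -0.001], [0.0, 0.001, -1.0]]
ft_force: [-0.1, -0.5, 0.2]
gripper_width: 0.401
[-0.08243189 -0.49769994  0.19103031] [ 0.4471347  -0.12604772  0.08215424]
```

View pics/s2.png

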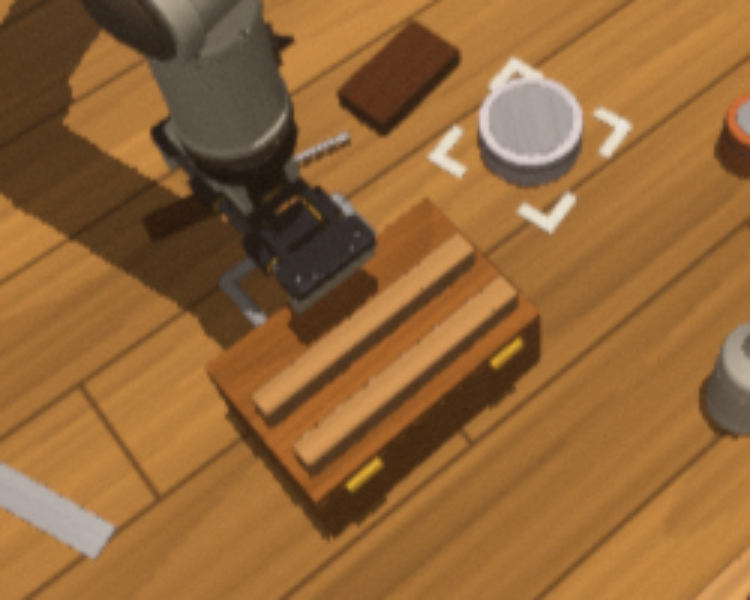

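The scene crop shows the tin centred in the tape corners (530,130) and the gripper over the bar in front of the lid, clear of the cleats. No contact force yet. Closing now.

```bash
python3 -m creep '[[0,0,0,0,0,0,0],[0,0,0,0,0,0,0],[0,0,0,0,0,0,0],[0,0,0,0,0,0,0],[0,0,0,0,0,0,0],[0,0,0,0,0,0,0]]'
python3 - <<'E'
import numpy as np
for a in [0,.05,.1,.15,.2,.3,.4,.5,.6,.7,.8,.9,1,1.1,1.2,1.28,1.33,1.36]:
    print(a,(190-190*np.cos(a)+6*np.sin(a)).round(1),(190*np.sin(a)+6*np.cos(a)-6).round(1))
E
```

```text
clock: 12.12
tool_pos: [0.4481, -0.1272, 0.0826]
tool_rot: [[0.999, 0.034, 0.002], [0.034, -0.999, -0.002], [0.002, 0.002, -1.0]]
ft_force: [3.4, -1.1, 2.8]
gripper_width: 0.116
0 0.0 0.0
0.05 0.5 9.5
0.1 1.5 18.9
0.15 3.0 28.3
0.2 5.0 37.6
0.3 10.3 55.9
0.4 17.3 73.5
0.5 26.1 90.4
0.6 36.6 106.2
0.7 48.5 121.0
0.8 61.9 134.5
0.9 76.6 146.6
1 92.4 157.1
1.1 109.2 166.1
1.2 126.7 173.3
1.28 141.3 177.7
1.33 150.5 179.9
1.36 156.1 181.0
```

```bash
python3 -m creep '[[0,0.5,0,-5,0,0,0],[0,1,0,-13,0,0,0],[0,2.2,0,-23.6,0,0,0],[0,4,0,-33,0,0,0],[0,5,0,-37.6,0,0,0],[0,5,0,-37.6,0,0,0]]'
python3 - <<'E'
import numpy as np
from scipy.optimize import fsolve
b=lambda a:np.array([190-190*np.cos(a)+6*np.sin(a),190*np.sin(a)+6*np.cos(a)-6])
for a0,l in((.2,np.arange(.26,.81,.06)),(.8,np.arange(.86,1.3,.06))):
    for a in l: print(round(a,2),(b(a)-b(a0)).round(1))
E
```

```text
clock: 12.88
tool_pos: [0.4532, -0.127, 0.12]
tool_rot: [[0.999, 0.034, 0.003], [0.034, -0.999, -0.001], [0.003, 0.001, -1.0]]
ft_force: [7.1, -2.1, -4.8]
gripper_width: 0.119
0.26 [ 2.9 11. ]
0.32 [ 6.6 21.8]
0.38 [10.8 32.4]
0.44 [15.7 42.7]
0.5 [21.2 52.7]
0.56 [27.2 62.4]
0.62 [33.9 71.7]
0.68 [41.1 80.5]
0.74 [48.8 88.9]
0.8 [57.  96.9]
0.86 [8.7 7.4]
0.92 [17.7 14.3]
0.98 [27.2 20.7]
1.04 [37.1 26.4]
1.1 [47.2 31.6]
1.16 [57.7 36.1]
1.22 [68.4 40. ]
1.28 [79.3 43.3]
```

```bash
python3 -m creep '[[0,2.9,0,-11,0,0,0],[0,6.6,0,-21.8,0,0,0],[0,10.8,0,-32.4,0,0,0],[0,15.7,0,-42.7,0,0,0],[0,21.2,0,-52.7,0,0,0],[0,27.2,0,-62.4,0,0,0],[0,33.9,0,-71.7,0,0,0],[0,41.1,0,-80.5,0,0,0],[0,48.8,0,-88.9,0,0,0],[0,57,0,-96.9,0,0,0]]'
python3 - <<'E'
from workcell import bot
from h import *
s=bot.sense();print(s['ft_force'],s['tool_pos'],s['joint_pos'])
c=bot.capture('scene');cv2.imwrite('pics/s3.png',cv2.resize(c['pixels'][130:350,140:390,::-1],None,fx=2.7,fy=2.7))
E
```

```text
clock: 14.12
tool_pos: [0.5092, -0.1249, 0.2155]
tool_rot: [[0.999, 0.034, 0.001], [0.034, -0.999, -0.0], [0.001, 0.0, -1.0]]
ft_force: [6.5, -1.7, -9.9]
gripper_width: 0.119
[ 6.51025296 -1.67813026 -9.92649371] [ 0.50922057 -0.12494862  0.21553484] [ 55.22240173  23.27514372 -54.88752709 106.88950268  21.69596158
  60.98100504  -6.31916475]
```

View pics/s3.png

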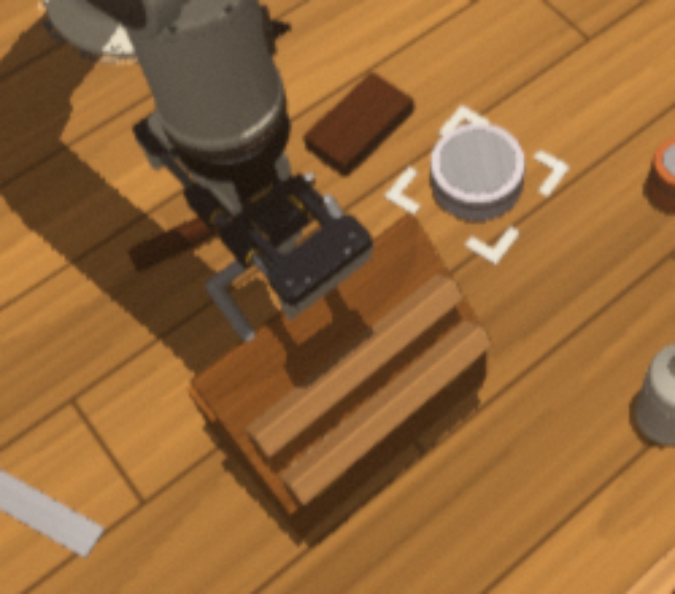

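The scene crop shows the lid swinging open with the gripper on the bar, and the tin still centred at (478,170). There is about 11 N pulling toward the hinge, so I'll ease the arc by about 1 mm and stop short of balance to measure.

```bash
python3 -m creep '[[0,9.2,0,-7,0,0,0],[0,18.4,0,-13.6,0,0,0],[0,28,0,-20,0,0,0],[0,37.8,0,-25.6,0,0,0],[0,47.9,0,-30.6,0,0,0],[0,58.2,0,-35,0,0,0],[0,67,0,-38.2,0,0,0],[0,73,0,-40,0,0,0],[0,73,0,-40,0,0,0]]'
cat > ang.py <<'E'
from workcell import bot
from h import *
def run(save=None):
    s=bot.sense();print(s['clock'],s['ft_force'].round(1) if hasattr(s['ft_force'],'round') else s['ft_force'],s['tool_pos'],s['gripper_width'])
    g=np.array(s['tool_pos']);print('bar-based angle',)
    for n in('scene',):
        c=bot.capture(n);P=pts(c,np.ones((400,640),bool))
        # lid face region in chest frame about the hinge
        y=np.radians(2.1);X=np.array([np.cos(y),np.sin(y),0]);Y=np.array([-np.sin(y),np.cos(y),0])
        D=P-np.array([.637,-.118,.09]);q=np.c_[D@X,D@Y,D[:,2]]
        q=q[(abs(q[:,1])<.108)&(q[:,2]>.02)&(q[:,2]<.14)&(q[:,0]>-.09)&(q[:,0]<.09)]
        best=(0,)
        rng=np.random.default_rng(0)
        xz=q[:,[0,2]]
        for _ in range(800):
            a,b=xz[rng.choice(len(xz),2,False)];d=b-a
            if np.hypot(*d)<.05: continue
            d/=np.hypot(*d);k=abs((xz-a)@[-d[1],d[0]])<.003
            if k.sum()>best[0]:best=(k.sum(),k)
        B=xz[best[1]];vx,vz,x0,z0=cv2.fitLine(B.astype(np.float32),cv2.DIST_HUBER,0,.001,.001).ravel()
        if vz<0:vx,vz=-vx,-vz
        print(n,len(q),best[0],'lid angle',np.arctan2(vz,-vx),'x at hinge height',x0-vx/vz*z0,'z',B[:,1].min(),B[:,1].max())
        if save:cv2.imwrite(save,cv2.resize(c['pixels'][100:350,140:390,::-1],None,fx=2.4,fy=2.4))
E
python3 -c "import ang;ang.run('pics/s4.png')"
```

```text
clock: 15.3
tool_pos: [0.583, -0.1224, 0.2573]
tool_rot: [[0.999, 0.034, 0.002], [0.034, -0.999, -0.001], [0.002, 0.002, -1.0]]
ft_force: [-2.7, -3.2, 5.2]
gripper_width: 0.119
15.3 [-2.7 -3.2  5.2] [ 0.5830171  -0.12236779  0.25734964] 0.11925271100384968
bar-based angle
scene 4437 1461 lid angle 1.2373184 x at hinge height 0.0146155115 z 0.02018159478189739 0.1385094687823849
```

View pics/s4.png

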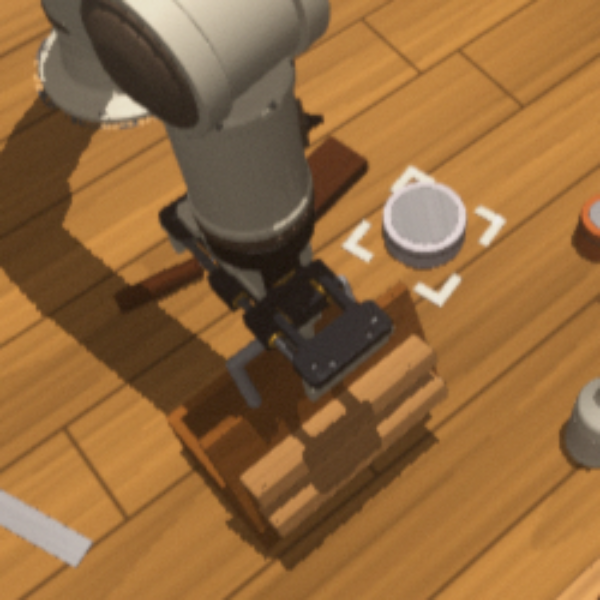

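The scene crop shows the lid nearly upright, held by its bar, with the tin still centred at (425,222). Depth gives a lid angle of 1.237, which matches the arm's travel (about 1.24). That leaves about 0.12 rad, or 22 mm back and 6 mm up.

```bash
python3 -m creep '[[0,4,0,-1.6,0,0,0],[0,9,0,-3,0,0,0],[0,14,0,-4.3,0,0,0],[0,18,0,-5.2,0,0,0],[0,20.5,0,-5.7,0,0,0],[0,22,0,-6,0,0,0],[0,22,0,-6,0,0,0],[0,22,0,-6,0,0,0]]'
python3 -c "import ang;ang.run();ang.run()"
```

```text
clock: 16.35
tool_pos: [0.6038, -0.1216, 0.2626]
tool_rot: [[0.999, 0.034, 0.001], [0.034, -0.999, -0.001], [0.0, 0.001, -1.0]]
ft_force: [-1.5, -5.3, -0.2]
gripper_width: 0.118
16.35 [-1.5 -5.3 -0.2] [ 0.60383055 -0.12161058  0.26260509] 0.11783356648884981
bar-based angle
scene 3802 1345 lid angle 1.0744041 x at hinge height 0.054649066 z 0.02393367434042043 0.13997402220009816
16.4 [-1.3 -4.9 -0.3] [ 0.60377346 -0.12161097  0.26261121] 0.11893164354513058
bar-based angle
scene 3809 1377 lid angle 1.0760173 x at hinge height 0.054287687 z 0.02301915061545018 0.1399774165012356
```

Run:
```python
from workcell import bot
from h import *
c=bot.capture('scene');P=pts(c,np.ones((400,640),bool))
y=np.radians(2.1);X=np.array([np.cos(y),np.sin(y),0]);Y=np.array([-np.sin(y),np.cos(y),0])
D=P-np.array([.637,-.118,.09]);q=np.c_[D@X,D@Y,D[:,2]]
q=q[(abs(q[:,1])<.112)&(q[:,2]>-.01)&(q[:,2]<.15)&(q[:,0]>-.06)&(q[:,0]<.08)]
r=[]
for a in np.arange(1.15,1.56,.01):
    r_=q[:,0]*-np.cos(a)+q[:,2]*np.sin(a);n=q[:,0]*np.sin(a)+q[:,2]*np.cos(a);k=(r_>.01)&(r_<.14)&(n>0)&(n<.06)
    h,e=np.histogram(n[k],np.arange(0,.06,.0015));r.append(((h.astype(float)**2).sum(),a,e[np.argsort(h)[-4:]].round(4)))
for t in sorted(r,key=lambda t:-t[0])[:6]:print(t)
```

```text
(np.float64(1161571.0), np.float64(1.36), array([0.0135, 0.0405, 0.042 , 0.012 ]))
(np.float64(1115666.0), np.float64(1.35), array([0.0435, 0.012 , 0.042 , 0.0135]))
(np.float64(1084444.0), np.float64(1.34), array([0.042 , 0.015 , 0.0135, 0.0435]))
(np.float64(1078751.0), np.float64(1.37), array([0.0405, 0.012 , 0.042 , 0.0105]))
(np.float64(1011651.0), np.float64(1.3800000000000001), array([0.042 , 0.009 , 0.0405, 0.0105]))
(np.float64(1006607.0), np.float64(1.33), array([0.042 , 0.0165, 0.0435, 0.015 ]))
```

The lid reads 1.355 from depth (face at 13 mm and cleat tops at 42 mm) and 1.353 from the arm, so it's at balance. One last check for stillness and the tin, then I'll hand it in.

```bash
python3 -m creep '[[0,1,0,0,0,0,0],[0,1,0,0,0,0,0],[0,1,0,0,0,0,0],[0,1,0,0,0,0,0],[0,1,0,0,0,0,0],[0,1,0,0,0,0,0]]'
python3 - <<'E'
from workcell import bot
from h import *
c=bot.capture('scene');s=bot.sense();print(s['clock'],s['tool_pos'],np.abs(s['qvel']).max(),s['ft_force'])
m=np.zeros((400,640),bool);m[160:225,285:345]=1
P=pts(c,m);Q=P[(P[:,2]>.034)&(P[:,2]<.046)&(P[:,1]>.05)];print('tin',(Q.max(0)+Q.min(0))/2,Q.max(0)-Q.min(0))
cv2.imwrite('pics/s5.png',c['pixels'][:,:,::-1])
E
```

```text
clock: 17.25
tool_pos: [0.6048, -0.1216, 0.2628]
tool_rot: [[0.999, 0.034, 0.0], [0.034, -0.999, -0.001], [0.0, 0.001, -1.0]]
ft_force: [-1.5, -5.4, 1.4]
gripper_width: 0.117
17.3 [ 0.60478593 -0.12155046  0.26277058] 0.07759756782867025 [-0.78199602 -4.40446296  2.0256853 ]
tin [0.46260605 0.12603753 0.03964868] [0.09613293 0.09555518 0.01126098]
```

View pics/s5.png

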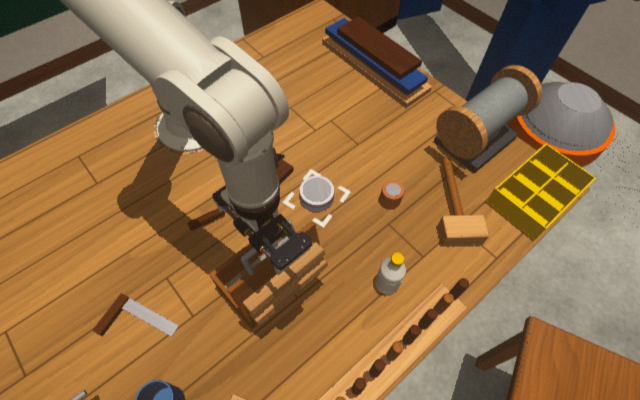

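The final scene view shows the tin centred at (317,192), the lid held near upright at (270,275), and the other things where they started.

```bash
python3 -c "
from workcell import bot
print(bot.hand_in())"
```

```text
the job is handed in; nothing more can be done
None
```

The tin is in the middle of the tape corners and the lid is held still at its balance point, with the gripper still closed on the bar. I handed the job in at about 17.3 s.

- **Tin:** I slid it along the bench with the half-open fingers cradling it low down, pushing with about 3 N and never lifting it. The last check put it at (0.463, 0.126), and the mark is at (0.462, 0.127), so it is about 1 mm off centre.
- **Lid:** I swung it up in stages, stopped at 1.24 rad to measure, then finished. Before a last 1 mm nudge it read about 1.355 rad from the depth image and 1.353 from the arm's travel. The nudge adds about 0.005, which puts it at the 1.36 target. I did not measure the angle again after it.
- **Holding:** The arm was at rest. Wrist force was about 5 N, mostly sideways along the bar, and the highest I read was about 12 N during the swing.
- **Other things:** In the last view nothing else had visibly moved. The arm partly hid the screwdriver and the dark wood block there.
- **Disagreement:** My first line fit of the lid at the end gave 1.075 rad. It had put its hinge point about 40 mm off, so I took it as a false fit on the cleats. I replaced it with a fit that matched both the lid face and the cleat tops.

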